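Set the stop of a cutting jig one notch longer

ROBOT

A 6-joint arm with a two-finger parallel gripper is mounted at the origin on the work surface. World frame = base frame: x ahead of the robot, y to its left, z up, the work surface at z = 0. Lengths are in m, angles in degrees, forces in N, time in s.
With the tool pointing down it reaches from about 0.25 to 0.725 m from the base axis. Payload 9.7 kg.
Tool frame: the origin (TCP) lies midway between the tips of the shut fingers; the grasp point (between the pads) lies 19 mm behind it; z points along the fingers, y is the line along which they close (so a half turn about z gives the same grasp; the last joint's range is limited). The gripper opens to 85 mm and grips with 20 to 120 N. Pads are 22 mm wide; open, the fingers measure 114 mm over their backs; the gripper's body (76 mm by 85 mm) begins 54 mm behind the grasp point. The pads swing forward as they close: fully open they stand 13 mm farther back than shut.
Start: joints at [-64.572, 4.979, 10.078, 95.1, 0, 90], TCP at [0.236, -0.497, 0.199] pointing down, gripper open.
Joint ranges: [-179.16, 179.16], [-48.56, 103.87], [-65.8, 70.77], [-126.05, 130.52], [-82.76, 87.17], [-180, 180]. Speed limits (degrees/s): [127.2, 127.2, 147.25, 180, 180, 180].

INTERFACE

Orientations are given as [roll, pitch, yaw] about the fixed x, y, z axes, in that order (R = Rz(yaw) Ry(pitch) Rx(roll)).
In Python, from workcell import bot gives the robot as it stands.
- The arm moves only by the shell command python3 -m crank 'ROWS' [FORCE]. ROWS is JSON, a list of rows, each an object with "gripper": the finger opening in mm, from 0 to 85.4; "travel": the shift along the tool's x, y, z in mm, a list of three; "twist": the turn, a rotation vector about the tool's x, y, z in rad, a list of three. In form: [{"gripper": gripper, "travel": [tx, ty, tz], "twist": [rx, ry, rz]}, ...]. A call has 1 to 12 rows; each row shifts and turns the commanded pose from where the row before left it, along the tool's axes as they then stand; what a row does not reach is not made up. A row lasts 1/8 s, in which the tool goes at most 62.5 mm and 10.7 degrees, less where a joint would pass 70% of its speed; a pose out of reach is approached as far as the arm can. A call is refused whole if a number of a shift passes 62.5 or a number of a turn 0.188, either way. A call with a gripper value outside its range is refused whole. The fingers move at their own pace and stop on an object; FORCE is the grip in N (left out, the last holds). Time passes only in rows, so rows that do not move let the fingers close. It gives the time, the measured TCP pose, the force, the opening and the grip force at its end, in the units of the state.
- bot.get_obs(): the state, without advancing time (a new reading comes with each control period).
- bot.camera(name): name is "scene" or "top" or "wrist"; returns the picture (384x512x3 uint8, red, green, blue); there is no depth.
- bot.calibration(name): a dict with "vfov" (degrees; the focal length in pixels is half the picture's height over the tangent of half this angle, whatever the lens; pixels are square), "cx", "cy" (the principal point, pixels), "camera_from_world" (4x4, takes a point from world to camera coordinates). Camera axes: x right, y down, z forward; pixel columns grow to the right and rows downward; lengths in m; the calibration is good to about 2 mm. A picture is of the moment at which its call begins: read the wrist's pose just before it. calibration takes no time and is no camera call; for the wrist camera it gives the pose at the moment of the call.
- bot.job_done(): hands the job in; it is judged then, once.
The state is a dict: "time": time; "q": joint angles; "qd": joint speeds; "joint_efforts": joint torques, N m; "ee_pos": TCP position; "tcp_rot": TCP orientation; "wrist_force": force on the tool from outside, world axes, zero at the start; "torque": the same for the moment, N m; "opening": finger opening in m; "grasp_force": force on a finger pad.
Only numpy, scipy, OpenCV 4.12 (cv2) and the standard library are available. Lean on these libraries where they do the work, as an engineer would, in place of code of your own. Each camera call takes 0.05 s, during which the arm holds its last target. There are 200 camera calls.

TASK

The next wood blanks are to be cut one size longer: on the cutting jig with the broad flat stop plate, press the latch tab of the sliding stop down, keep it pressed while you slide the stop one notch away from the wooden saw guide, and let the tab spring back up so that the stop is locked in that next notch. Leave the other jig, the one with the round post, as it is.

Things in the scene. Friction and masses are not known exactly. Their poses are not given: they have to be found in the camera images.
- plate_tab (a point): Top centre of the latch tab to press: ribbed bright steel plate 40 x 40 mm, level, 66 mm above the bench when up. Dark steel cheeks stand before and behind it along the slide, 44 mm clear between them, tops 76 mm above the bench; its other two sides are open. Closed fingertips fit between the cheeks. z up, y along the slide away from the saw guide, x across towards the stop plate.
- plate_jig: The jig to set, fixed to the bench: plywood bed 125 x 300 x 10 mm, an aluminium rail 46 x 240 mm (top 38 mm up), dark steel sliding stop with a flat plate 66 mm wide (top 60 mm up) over the bed. Two wooden saw guide blocks (tops 55 mm up) at its -y end. Origin at bench height under the rail, midway between the outer notches; y along the rail away from the saw guide, z up.
- plate_stop (a joint): Position of the stop along the rail, m: 0, 0.05, 0.10, 0.15 are its four notches, counted away from the saw guide (black dots 50 mm apart on the rail). It starts in the second, 0.05. Tab up in a notch: locked, about 1 mm play. Tab down: slides with about 1 N of drag. Let the tab up within 8 mm of a notch and the spring draws the stop into it.
- plate_latch (a joint): How far that tab is pressed, m: 0 up, 0.013 fully down on a hard stop (its top then 53 mm above the bench). The spring takes 3.5 N to start and 6.5 N at the bottom. The stop is free to slide from 0.010 on. Released, the tab springs up, fully so only in a notch.
- post_tab (a point): Top centre of the latch tab of the other jig, which is the same but for its stop: an upright round steel post 20 mm thick instead of the flat plate. To be left alone.

How it is judged:
By the outcome, as a careful person would: the job done as asked, in the order asked, and still so for the second after the job is handed in, with the robot touching nothing.
It also fails if it takes over 29 s, if anything falls off the work surface, if the arm or the gripper's body presses on something with over 40 N, if the wrist force passes 120 N, or if a joint passes its speed limit or range.

## Working session

There is one attempt and no reset: what is moved stays moved. The work goes in short steps, Python scripts to look and compute and a shell command to move; the robot and the scene stay as the last step left them, time stands still between calls to the robot, and variables do not carry over. Pictures are saved under pics/ and viewed, at most 13 in all, crops included, and the job is handed in when it is done.

```bash
mkdir -p pics; cat > h.py <<'E'
import numpy as np, cv2
from workcell import bot
def cal(n):
    c=bot.calibration(n); f=192/np.tan(np.radians(c['vfov']/2)); return f,c['cx'],c['cy'],np.array(c['camera_from_world'])
def proj(C,p):
    f,cx,cy,T=C; q=T[:3,:3]@np.array(p)+T[:3,3]; return np.array([cx+f*q[0]/q[2],cy+f*q[1]/q[2]])
def atz(C,uv,z):
    f,cx,cy,T=C; R=T[:3,:3]; o=-R.T@T[:3,3]; d=R.T@np.array([(uv[0]-cx)/f,(uv[1]-cy)/f,1]); return o+d*(z-o[2])/d[2]
def tri(obs):
    A=[];b=[]
    for (f,cx,cy,T),uv in obs:
        R=T[:3,:3]; o=-R.T@T[:3,3]; d=R.T@np.array([(uv[0]-cx)/f,(uv[1]-cy)/f,1]); d/=np.linalg.norm(d); M=np.eye(3)-np.outer(d,d); A.append(M); b.append(M@o)
    return np.linalg.lstsq(np.vstack(A),np.hstack(b),rcond=None)[0]
def shot(n,name):
    im=bot.camera(n)[:,:,::-1].copy(); cv2.imwrite('pics/'+name+'.png',im); return im
E
python3 - <<'E'
from h import *
for n in ['top','scene']: shot(n,n+'1')
print(bot.get_obs()); 
a=cv2.imread('pics/top1.png'); cv2.imwrite('pics/top1b.png',cv2.resize(a,(800,600),interpolation=cv2.INTER_CUBIC))
a=cv2.imread('pics/scene1.png'); cv2.imwrite('pics/scene1b.png',cv2.resize(a,(800,600),interpolation=cv2.INTER_CUBIC))
E
```

```text
{'time': 0.1, 'q': array([-6.45713105e+01,  5.00933820e+00,  1.00401779e+01,  9.50994803e+01,
        3.57939024e-04,  9.00009583e+01]), 'qd': array([ 0.06681941, -0.08305929,  0.17828936, -0.01265458, -0.04547389,
       -0.05743593]), 'joint_efforts': array([-2.77586478e-04, -5.21563518e+01,  4.65652084e+01,  1.59423536e-02,
        4.41200569e-06,  5.80958215e-06]), 'ee_pos': array([ 0.23606408, -0.4965034 ,  0.19855126]), 'tcp_rot': array([-1.79931359e+02, -3.56790744e-04,  2.54277308e+01]), 'wrist_force': array([-0.03728284,  0.05910484,  0.3217843 ]), 'torque': array([-0.0324714 ,  0.00817365,  0.06642438]), 'grasp_force': 0.0, 'opening': 0.08561603628527832}
```

View pics/top1b.png

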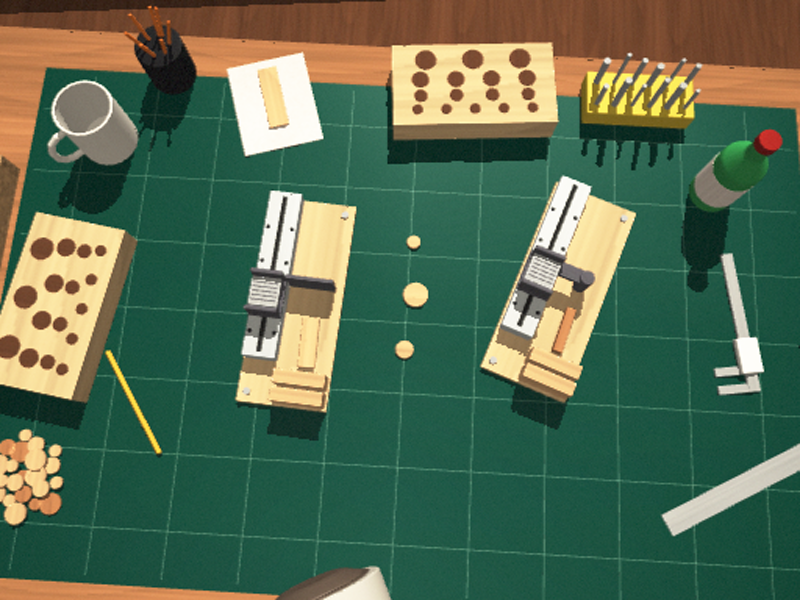

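View pics/scene1b.png

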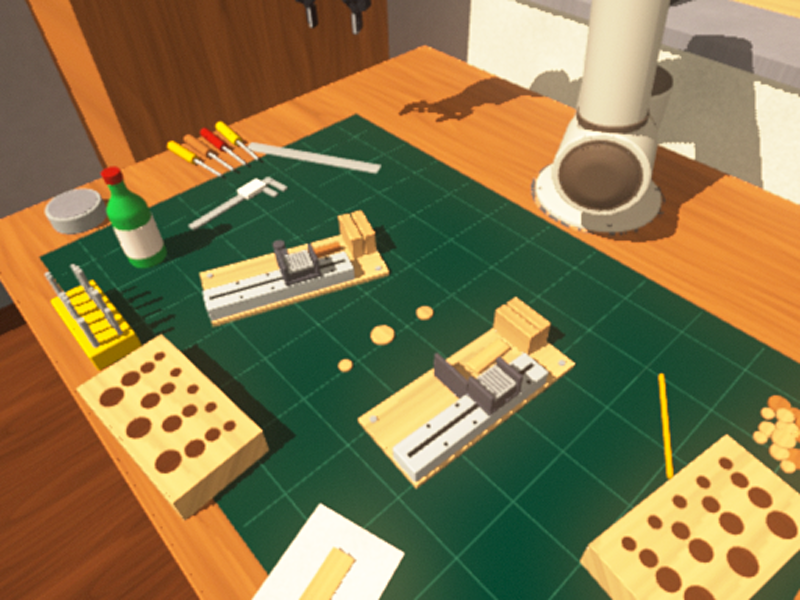

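The flat-plate jig is the left one in the top view (tab at about (265,293) in the 800 px picture) and the near one in the scene view (tab at about (495,382)). The post jig is on the other side. Next I'll enlarge both.

```bash
python3 - <<'E'
import cv2,numpy as np
a=cv2.imread('pics/top1.png')[115:275,140:240]; b=cv2.imread('pics/scene1.png')[180:320,225:375]
a=cv2.resize(a,None,fx=3.6,fy=3.6,interpolation=cv2.INTER_CUBIC);b=cv2.resize(b,None,fx=2.9,fy=2.9,interpolation=cv2.INTER_CUBIC)
c=np.zeros((600,800,3),np.uint8); c[:a.shape[0],:360]=a; c[:b.shape[0],362:362+b.shape[1]]=b; cv2.imwrite('pics/crop1.png',c)
E
```

```text
(no output)
```

View pics/crop1.png

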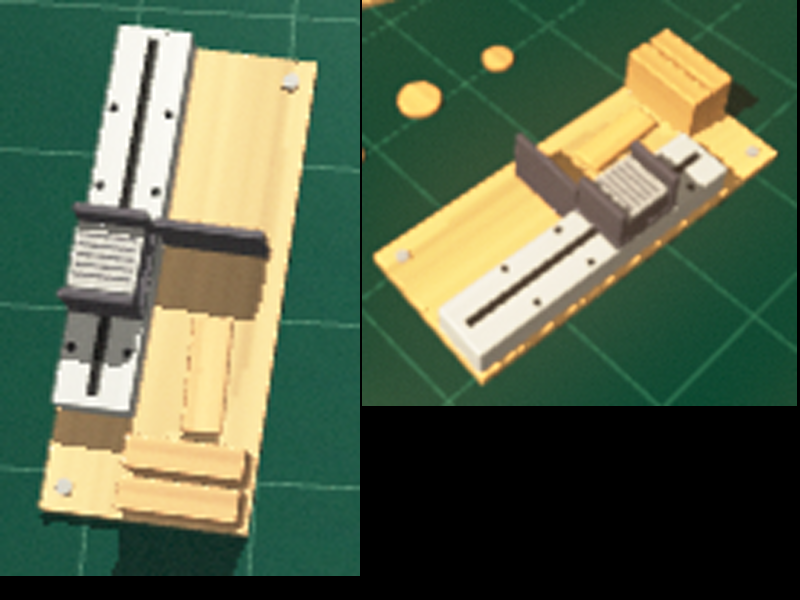

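```bash
python3 - <<'E'
from h import *
T=cal('top');S=cal('scene')
t=lambda x,y:(140+x/3.6-.36,115+y/3.6-.36)
s=lambda x,y:(225+(x-362)/2.9-.33,180+y/2.9-.33)
P={'d15r':((168,114),(505,268)),'d10r':((155,191),(557,230)),'d15l':((114,107),(537,301)),'d10l':((100,185),(590,262)),'tab':((107,257),(632,186)),'railFR':((192,33),(440,310)),'railFL':((118,26),(485,357)),'railNR':((130,412),(684,135)),'railNL':((55,403),(726,165))}
for k,(a,b) in P.items():
    p=tri([(T,t(*a)),(S,s(*b))]); print(k,p.round(4),'reproj err',(proj(T,p)-t(*a)).round(1),(proj(S,p)-s(*b)).round(1), 'atz top',atz(T,t(*a),.066 if k=='tab' else .038).round(4),'scn',atz(S,s(*b),.066 if k=='tab' else .038).round(4))
W=cal('wrist');print(W[3].round(3), proj(W,[.4,.1,.06]))
E
```

```text
d15r [0.6274 0.1682 0.0401] reproj err [ 0.4 -0.3] [0.6 0.1] atz top [0.6273 0.1695 0.038 ] scn [0.6272 0.1663 0.038 ]
d10r [0.5784 0.1712 0.0397] reproj err [ 0.6 -0.4] [0.7 0.1] atz top [0.5779 0.1727 0.038 ] scn [0.5783 0.1693 0.038 ]
d15l [0.6297 0.2015 0.0406] reproj err [ 0.5 -0.3] [0.6 0.1] atz top [0.6298 0.203  0.038 ] scn [0.6293 0.1996 0.038 ]
d10l [0.5803 0.205  0.0391] reproj err [ 0.6 -0.4] [0.7 0.1] atz top [0.5797 0.2064 0.038 ] scn [0.5806 0.2034 0.038 ]
tab [0.5284 0.1919 0.0667] reproj err [-0.2  0.1] [-0.3 -0. ] atz top [0.5288 0.1916 0.066 ] scn [0.5276 0.1921 0.066 ]
railFR [0.6815 0.1595 0.0371] reproj err [ 0.1 -0.1] [0.2 0. ] atz top [0.6809 0.1596 0.038 ] scn [0.682  0.1596 0.038 ]
railFL [0.6831 0.2056 0.038 ] reproj err [ 0.2 -0.1] [0.2 0. ] atz top [0.6827 0.206  0.038 ] scn [0.6833 0.2053 0.038 ]
railNR [0.4431 0.1748 0.0351] reproj err [-0.  0.] [-0. -0.] atz top [0.4428 0.1742 0.038 ] scn [0.4451 0.1761 0.038 ]
railNL [0.4457 0.2175 0.0402] reproj err [ 0.4 -0.2] [0.4 0. ] atz top [0.4454 0.2188 0.038 ] scn [0.4447 0.2159 0.038 ]
[[ 0.429 -0.903 -0.001 -0.549]
 [-0.861 -0.41   0.3   -0.038]
 [-0.271 -0.128 -0.954  0.38 ]
 [ 0.     0.     0.     1.   ]] [-491.19711246 -452.7451547 ]
```

```bash
python3 -m crank '[{"gripper":0,"travel":[0,0,0],"twist":[0,0,0.168]},{"gripper":0,"travel":[0,0,0],"twist":[0,0,0.168]},{"gripper":0,"travel":[0,0,0],"twist":[0,0,0.168]},{"gripper":0,"travel":[20,-56,0],"twist":[0,0,0]},{"gripper":0,"travel":[20,-56,0],"twist":[0,0,0]},{"gripper":0,"travel":[20,-56,0],"twist":[0,0,0]},{"gripper":0,"travel":[20,-56,0],"twist":[0,0,0]},{"gripper":0,"travel":[20,-56,0],"twist":[0,0,0]},{"gripper":0,"travel":[20,-56,0],"twist":[0,0,0]},{"gripper":0,"travel":[20,-56,0],"twist":[0,0,0]},{"gripper":0,"travel":[20,-56,0],"twist":[0,0,0]},{"gripper":0,"travel":[20,-56,0],"twist":[0,0,0]}]' 20
```

```text
time: 1.6
ee_pos: [0.4459, -0.0146, 0.1991]
tcp_rot: [-179.4, -0.0, -2.3]
wrist_force: [0.9, -1.0, 0.0]
opening: -0.0003
grasp_force: 0.0
```

```bash
python3 -m crank '[{"gripper":0,"travel":[18,-50,0],"twist":[0,0,0]},{"gripper":0,"travel":[18,-50,0],"twist":[0,0,0]},{"gripper":0,"travel":[18,-50,20],"twist":[0,0,0]},{"gripper":0,"travel":[17,-50,30],"twist":[0,0,0]},{"gripper":0,"travel":[0,0,30],"twist":[0,0,0]},{"gripper":0,"travel":[0,0,0],"twist":[0,0,0]},{"gripper":0,"travel":[0,0,0],"twist":[0,0,0]}]'; python3 - <<'E'
from h import *
im=shot('wrist','w1'); C=cal('wrist'); o=bot.get_obs(); print(o['ee_pos'],o['tcp_rot'])
print('tip',proj(C,o['ee_pos']),'tab',proj(C,[.529,.1915,.066]))
cv2.imwrite('pics/w1b.png',cv2.resize(im,(800,600),interpolation=cv2.INTER_CUBIC))
E
```

```text
time: 2.48
ee_pos: [0.5186, 0.0837, 0.1287]
tcp_rot: [-174.8, 0.0, 6.1]
wrist_force: [0.2, -0.3, 0.7]
opening: 0.0003
grasp_force: 0.0
[0.51886936 0.0836426  0.12909058] [-1.74809282e+02 -1.65685028e-02  6.08587219e+00]
tip [256.65767526 231.36834534] tab [129.09664422 168.64903392]
```

View pics/w1b.png

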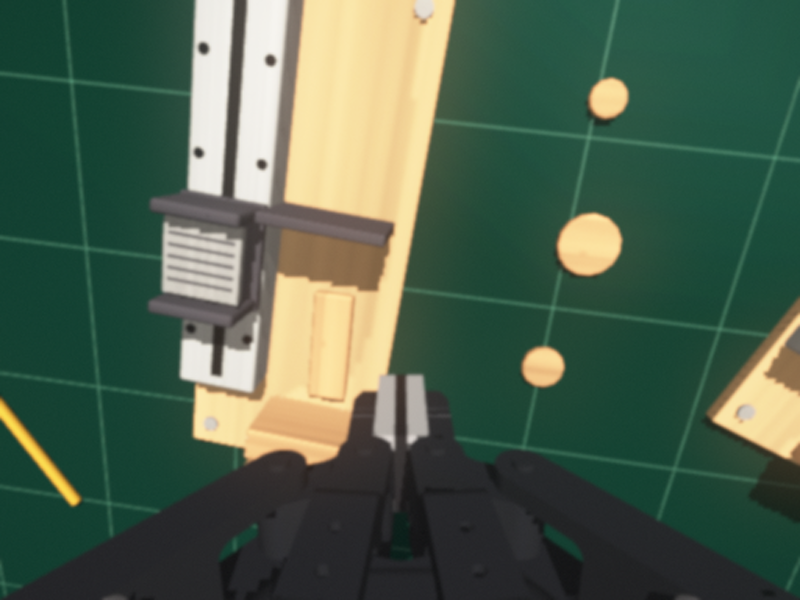

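The wrist view shows the tab centre at about (203,263) in the 800 px picture, which is (130,168) raw. The prediction from the two-view position was (129,169), so the estimate holds. However, the arm fell short and tilted 5°, so I'll check the joints.

```bash
python3 - <<'E'
from h import *
from scipy.spatial.transform import Rotation as R
o=bot.get_obs(); print(o['q'].round(2),o['qd'].round(2),o['tcp_rot'])
r=R.from_euler('xyz',o['tcp_rot'],degrees=True)
for yaw in(-3.4,86.6):
  g=R.from_euler('xyz',[180,0,yaw],degrees=True); print(yaw,'travel',(r.inv().apply(np.array([.529,.1915,.12])-o['ee_pos'])*1000).round(1),'twist',(r.inv()*g).as_rotvec().round(4), 'in goal frame',(g.inv().apply(np.array([.529,.1915,.12])-o['ee_pos'])*1000).round(1))
E
```

```text
[  6.03   0.64  -2.33  87.01   5.19 179.94] [-0.18 -0.15  0.26 -0.21  0.06  0.01] [-1.74809282e+02 -1.65685028e-02  6.08587219e+00]
-3.4 travel [  21.5 -104.9   18.7] twist [-0.0904  0.0072  0.1655] in goal frame [   3.7 -108.3    9.1]
86.6 travel [  21.5 -104.9   18.7] twist [-0.075  -0.0639 -1.4042] in goal frame [108.3   3.7   9.1]
```

Joint 6 is at its 180° limit, so I'll use the opposite half turn (yaw 176.6).

```bash
python3 -m crank '[{"gripper":0,"travel":[0,0,-15],"twist":[-0.0907,0,0]},{"gripper":0,"travel":[0,0,0],"twist":[0,0,-0.186]},{"gripper":0,"travel":[0,0,0],"twist":[0,0,-0.186]},{"gripper":0,"travel":[0,0,0],"twist":[0,0,-0.186]},{"gripper":0,"travel":[0,0,0],"twist":[0,0,-0.186]},{"gripper":0,"travel":[0,0,0],"twist":[0,0,-0.186]},{"gripper":0,"travel":[0,0,0],"twist":[0,0,-0.186]},{"gripper":0,"travel":[0,0,0],"twist":[0,0,-0.186]},{"gripper":0,"travel":[0,0,0],"twist":[0,0,-0.186]},{"gripper":0,"travel":[0,0,0],"twist":[0,0,-0.186]},{"gripper":0,"travel":[0,0,0],"twist":[0,0,-0.186]},{"gripper":0,"travel":[0,0,0],"twist":[0,0,-0.186]}]'; python3 -m crank '[{"gripper":0,"travel":[0,0,0],"twist":[0,0,-0.186]},{"gripper":0,"travel":[0,0,0],"twist":[0,0,-0.186]},{"gripper":0,"travel":[0,0,0],"twist":[0,0,-0.186]},{"gripper":0,"travel":[0,0,0],"twist":[0,0,-0.186]},{"gripper":0,"travel":[0,0,0],"twist":[0,0,-0.186]},{"gripper":0,"travel":[0,0,0],"twist":[0,0,0]},{"gripper":0,"travel":[0,0,0],"twist":[0,0,0]}]'; cat > goal.py <<'E'
from h import *
import sys
from scipy.spatial.transform import Rotation as R
def goal(p,yaw=176.6):
  o=bot.get_obs(); print(o['time'],o['ee_pos'].round(4),o['tcp_rot'].round(2),o['wrist_force'].round(1),o['q'].round(1))
  r=R.from_euler('xyz',o['tcp_rot'],degrees=True); g=R.from_euler('xyz',[180,0,yaw],degrees=True)
  print('travel',(r.inv().apply(np.array(p)-o['ee_pos'])*1000).round(1),'twist',(r.inv()*g).as_rotvec().round(4))
if __name__=='__main__': goal([float(a) for a in sys.argv[1:4]])
E
python3 goal.py .529 .1915 .12
```

```text
time: 4.03
ee_pos: [0.5208, 0.0689, 0.1442]
tcp_rot: [179.7, -0.5, 124.8]
wrist_force: [0.2, 0.6, 0.1]
opening: 0.0002
grasp_force: 0.0
time: 4.9
ee_pos: [0.5205, 0.069, 0.1433]
tcp_rot: [179.4, -0.1, 177.5]
wrist_force: [0.6, 0.8, -0.8]
opening: 0.0002
grasp_force: 0.0
4.9 [0.5205 0.069  0.1433] [ 1.7942e+02 -1.2000e-01  1.7753e+02] [ 0.6  0.8 -0.8] [ 7.2  0.8 -0.5 88.8  0.6  9.7]
travel [ -3.2 122.5  24.5] twist [ 0.01   -0.0022  0.0163]
```

```bash
python3 -m crank '[{"gripper":0,"travel":[-1,41,0],"twist":[0.01,0,0.016]},{"gripper":0,"travel":[-1,41,0],"twist":[0,0,0]},{"gripper":0,"travel":[-1,41,0],"twist":[0,0,0]},{"gripper":0,"travel":[0,0,12],"twist":[0,0,0]},{"gripper":0,"travel":[0,0,12],"twist":[0,0,0]},{"gripper":0,"travel":[0,0,0],"twist":[0,0,0]},{"gripper":0,"travel":[0,0,0],"twist":[0,0,0]}]'; python3 - <<'E'
from h import *
from goal import goal
goal([.529,.1915,.085])
im=shot('wrist','w2'); C=cal('wrist'); o=bot.get_obs()
print('tip',proj(C,o['ee_pos'])*1.5625,'tab',proj(C,[.529,.1915,.066])*1.5625)
cv2.imwrite('pics/w2b.png',cv2.resize(im,(800,600),interpolation=cv2.INTER_CUBIC))
E
```

```text
time: 5.78
ee_pos: [0.5294, 0.1911, 0.1192]
tcp_rot: [-180.0, -0.2, 176.8]
wrist_force: [-0.1, 0.4, 0.4]
opening: 0.0001
grasp_force: 0.0
5.775 [0.5294 0.1911 0.1192] [-1.7999e+02 -1.7000e-01  1.7678e+02] [-0.1  0.4  0.4] [19.8  6.   2.4 86.5  0.1 23. ]
travel [ 0.3  0.4 34.2] twist [-0.0001 -0.003   0.0031]
tip [398.91514511 357.86817039] tab [399.7296546  312.68972004]
```

View pics/w2b.png

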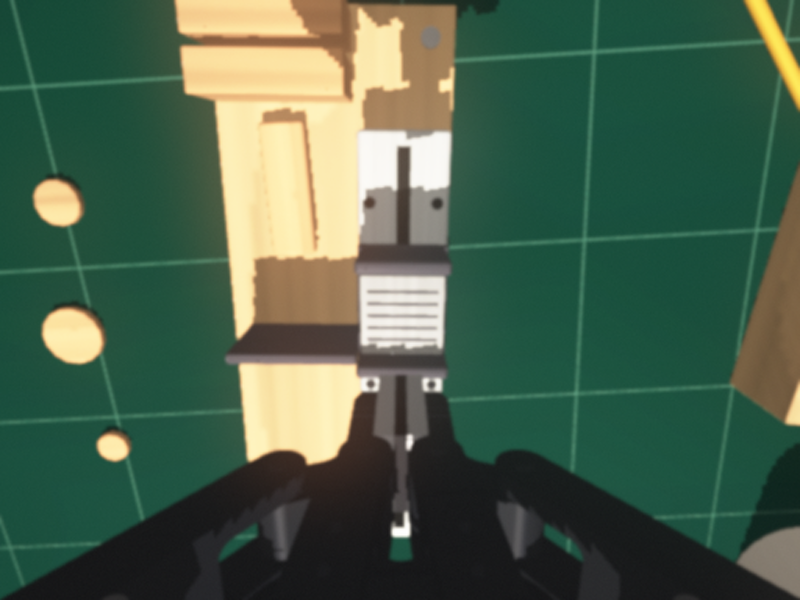

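The view agrees: the tab centre is at about (402,313), against a predicted (400,313). Next I'll go down between the cheeks, just above the tab, and feel for the forward cheek.

```bash
python3 -m crank '[{"gripper":0,"travel":[0,0,20],"twist":[0,-0.003,0.003]},{"gripper":0,"travel":[0,0,15],"twist":[0,0,0]},{"gripper":0,"travel":[0,0,13],"twist":[0,0,0]},{"gripper":0,"travel":[0,0,0],"twist":[0,0,0]},{"gripper":0,"travel":[0,0,0],"twist":[0,0,0]}]';python3 -m crank '[{"gripper":0,"travel":[-5,0,0],"twist":[0,0,0]},{"gripper":0,"travel":[-4,0,0],"twist":[0,0,0]},{"gripper":0,"travel":[0,0,0],"twist":[0,0,0]},{"gripper":0,"travel":[0,0,0],"twist":[0,0,0]}]'
```

```text
time: 6.45
ee_pos: [0.5294, 0.1919, 0.0714]
tcp_rot: [180.0, 0.0, 176.7]
wrist_force: [0.4, -0.0, 0.9]
opening: -0.0002
grasp_force: 0.0
time: 6.95
ee_pos: [0.5381, 0.1913, 0.0709]
tcp_rot: [-180.0, -0.0, 176.7]
wrist_force: [0.0, 0.1, 0.3]
opening: 0.0001
grasp_force: 0.0
```

```bash
python3 -m crank '[{"gripper":0,"travel":[-2,0,0],"twist":[0,0,0]},{"gripper":0,"travel":[0,0,0],"twist":[0,0,0]}]';python3 -m crank '[{"gripper":0,"travel":[-1,0,0],"twist":[0,0,0]},{"gripper":0,"travel":[0,0,0],"twist":[0,0,0]}]'
```

```text
time: 7.2
ee_pos: [0.5402, 0.1912, 0.0709]
tcp_rot: [-180.0, -0.0, 176.7]
wrist_force: [-0.1, 0.3, -0.6]
opening: 0.0001
grasp_force: 0.0
time: 7.45
ee_pos: [0.5412, 0.1912, 0.0709]
tcp_rot: [-180.0, -0.0, 176.7]
wrist_force: [0.4, -0.2, 0.3]
opening: 0.0
grasp_force: 0.0
```

```bash
python3 -m crank '[{"gripper":0,"travel":[-1,0,0],"twist":[0,0,0]},{"gripper":0,"travel":[-1,0,0],"twist":[0,0,0]},{"gripper":0,"travel":[0,0,0],"twist":[0,0,0]}]';python3 -m crank '[{"gripper":0,"travel":[-1,0,0],"twist":[0,0,0]},{"gripper":0,"travel":[0,0,0],"twist":[0,0,0]}]'
```

```text
time: 7.82
ee_pos: [0.5432, 0.1911, 0.0709]
tcp_rot: [-180.0, -0.0, 176.7]
wrist_force: [0.4, 1.0, 0.3]
opening: 0.0002
grasp_force: 0.0
time: 8.07
ee_pos: [0.5442, 0.191, 0.0709]
tcp_rot: [-180.0, -0.0, 176.7]
wrist_force: [-0.2, 0.3, -0.7]
opening: -0.0003
grasp_force: 0.0
```

```bash
python3 - <<'E'
from h import *
im=shot('wrist','w3'); C=cal('wrist'); o=bot.get_obs()
print('tip',proj(C,o['ee_pos']),'tab',proj(C,[.529,.1915,.066]))
cv2.imwrite('pics/w3b.png',cv2.resize(im[120:300,140:380],(800,600),interpolation=cv2.INTER_CUBIC))
E
```

```text
tip [255.29256932 229.1250735 ] tab [254.68310514 202.01371112]
```

View pics/w3b.png

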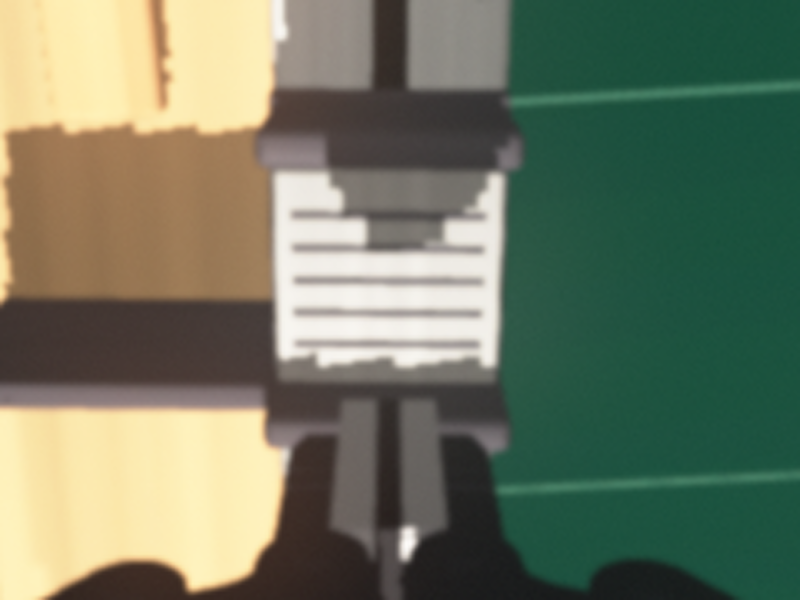

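The fingertips show at about (387,400) in the crop, but the TCP projects to (384,364). That fits tips about 10 mm higher than the nominal TCP, so they are passing over the cheek top. I'll go back to the centre and feel downwards for the tab.

```bash
python3 -m crank '[{"gripper":0,"travel":[15,0,0],"twist":[0,0,0]},{"gripper":0,"travel":[0,0,3],"twist":[0,0,0]},{"gripper":0,"travel":[0,0,3],"twist":[0,0,0]},{"gripper":0,"travel":[0,0,0],"twist":[0,0,0]},{"gripper":0,"travel":[0,0,0],"twist":[0,0,0]}]';python3 -m crank '[{"gripper":0,"travel":[0,0,3],"twist":[0,0,0]},{"gripper":0,"travel":[0,0,0],"twist":[0,0,0]},{"gripper":0,"travel":[0,0,0],"twist":[0,0,0]}]'
```

```text
time: 8.75
ee_pos: [0.5292, 0.1919, 0.0648]
tcp_rot: [-180.0, -0.0, 176.7]
wrist_force: [-0.3, -0.2, -0.3]
opening: 0.0
grasp_force: 0.0
time: 9.12
ee_pos: [0.5292, 0.1919, 0.0618]
tcp_rot: [-180.0, -0.0, 176.7]
wrist_force: [0.6, -0.3, -0.6]
opening: 0.0003
grasp_force: 0.0
```

There is no contact at 0.062, so the real tips are indeed higher. I'll keep feeling down.

```bash
python3 -m crank '[{"gripper":0,"travel":[0,0,3],"twist":[0,0,0]},{"gripper":0,"travel":[0,0,0],"twist":[0,0,0]}]';python3 -m crank '[{"gripper":0,"travel":[0,0,2],"twist":[0,0,0]},{"gripper":0,"travel":[0,0,0],"twist":[0,0,0]}]'
```

```text
time: 9.38
ee_pos: [0.529, 0.1918, 0.0586]
tcp_rot: [-180.0, -0.0, 176.7]
wrist_force: [0.3, -0.2, -0.1]
opening: 0.0
grasp_force: 0.0
time: 9.62
ee_pos: [0.5291, 0.1918, 0.0567]
tcp_rot: [-180.0, -0.0, 176.7]
wrist_force: [-0.7, 0.5, -0.2]
opening: -0.0002
grasp_force: 0.0
```

```bash
python3 -m crank '[{"gripper":0,"travel":[-5,0,0],"twist":[0,0,0]},{"gripper":0,"travel":[-3,0,0],"twist":[0,0,0]},{"gripper":0,"travel":[0,0,0],"twist":[0,0,0]}]';python3 -m crank '[{"gripper":0,"travel":[-2,0,0],"twist":[0,0,0]},{"gripper":0,"travel":[0,0,0],"twist":[0,0,0]}]';python3 -m crank '[{"gripper":0,"travel":[-1,0,0],"twist":[0,0,0]},{"gripper":0,"travel":[0,0,0],"twist":[0,0,0]}]'
```

```text
time: 10.0
ee_pos: [0.5374, 0.1914, 0.0568]
tcp_rot: [-180.0, -0.0, 176.7]
wrist_force: [0.7, 0.1, 0.9]
opening: -0.0002
grasp_force: 0.0
time: 10.25
ee_pos: [0.5393, 0.1913, 0.0569]
tcp_rot: [-180.0, -0.0, 176.7]
wrist_force: [0.3, 0.2, 0.6]
opening: 0.0001
grasp_force: 0.0
time: 10.5
ee_pos: [0.5402, 0.1912, 0.0569]
tcp_rot: [-180.0, -0.0, 176.7]
wrist_force: [-1.0, 0.1, 1.1]
opening: -0.0001
grasp_force: 0.0
```

```bash
python3 -m crank '[{"gripper":0,"travel":[-1,0,0],"twist":[0,0,0]},{"gripper":0,"travel":[0,0,0],"twist":[0,0,0]}]'; python3 -m crank '[{"gripper":0,"travel":[-1,0,0],"twist":[0,0,0]},{"gripper":0,"travel":[0,0,0],"twist":[0,0,0]}]'
```

```text
time: 10.75
ee_pos: [0.5412, 0.1912, 0.0569]
tcp_rot: [-180.0, -0.0, 176.7]
wrist_force: [-0.4, 0.2, 0.4]
opening: 0.0002
grasp_force: 0.0
time: 11.0
ee_pos: [0.5422, 0.1911, 0.0569]
tcp_rot: [-180.0, -0.0, 176.7]
wrist_force: [-0.4, -1.3, 0.8]
opening: -0.0002
grasp_force: 0.0
```

```bash
python3 -m crank '[{"gripper":0,"travel":[6,0,0],"twist":[0,0,0]},{"gripper":0,"travel":[0,0,2],"twist":[0,0,0]},{"gripper":0,"travel":[0,0,0],"twist":[0,0,0]}]'; python3 -m crank '[{"gripper":0,"travel":[0,0,2],"twist":[0,0,0]},{"gripper":0,"travel":[0,0,0],"twist":[0,0,0]}]'; python3 - <<'E'
from h import *
im=shot('wrist','w4'); C=cal('wrist'); o=bot.get_obs()
print('tip',proj(C,o['ee_pos']),'tab',proj(C,[.529,.1915,.066]))
cv2.imwrite('pics/w4b.png',cv2.resize(im[150:270,180:340],(800,600),interpolation=cv2.INTER_CUBIC))
E
```

```text
time: 11.38
ee_pos: [0.536, 0.1915, 0.0547]
tcp_rot: [-180.0, -0.0, 176.7]
wrist_force: [-0.3, 0.6, -0.5]
opening: 0.0001
grasp_force: 0.0
time: 11.62
ee_pos: [0.5361, 0.1914, 0.0527]
tcp_rot: [-180.0, -0.0, 176.7]
wrist_force: [0.1, 0.8, 0.4]
opening: -0.0004
grasp_force: 0.0
tip [255.33879925 229.05318443] tab [254.60013486 226.69474105]
```

View pics/w4b.png

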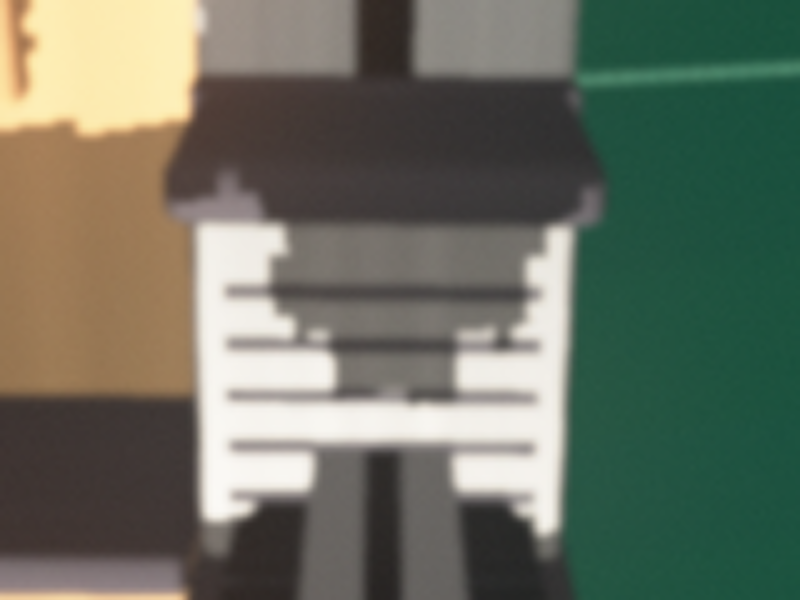

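The fingertips show at about (385,450), with their shadow ending at (395,400), so they are still clear above the tab. I'll keep feeling down; the tab spring makes that harmless.

```bash
for i in 1; do python3 -m crank '[{"gripper":0,"travel":[0,0,4],"twist":[0,0,0]},{"gripper":0,"travel":[0,0,0],"twist":[0,0,0]}]'; done | grep -E "ee_pos|force"; python3 -m crank '[{"gripper":0,"travel":[0,0,3],"twist":[0,0,0]},{"gripper":0,"travel":[0,0,0],"twist":[0,0,0]}]'| grep -E "ee_pos|force"
```

```text
ee_pos: [0.536, 0.1914, 0.0484]
wrist_force: [0.2, -1.1, 0.9]
grasp_force: 0.0
ee_pos: [0.536, 0.1914, 0.0456]
wrist_force: [-1.1, -0.4, 0.3]
grasp_force: 0.0
```

```bash
python3 - <<'E'
from h import *
im=shot('wrist','w5'); b=shot('scene','s2'); S=cal('scene'); o=bot.get_obs(); print('tcp in scene',proj(S,o['ee_pos']),o['q'].round(2),o['joint_efforts'].round(1))
u,v=proj(S,[.529,.1915,.066]).astype(int); print(u,v)
c=np.zeros((600,800,3),np.uint8); c[:300,:400]=cv2.resize(im[150:270,180:340],(400,300),interpolation=cv2.INTER_CUBIC)
k=cv2.resize(b[v-75:v+45,u-50:u+50],(400,480),interpolation=cv2.INTER_CUBIC); c[:480,400:]=k
cv2.imwrite('pics/c5.png',c); print('tcp in crop',400+4*(proj(S,o['ee_pos'])-[u-50,v-75])+[0,-400])
E
```

```text
tcp in scene [313.89339362 251.65593366] [19.65  7.4  -4.24 78.38 -0.   22.96] [ -0.  -54.7  46.5  -0.   -0.   -0. ]
317 244
tcp in crop [587.57357447 330.62373463]
```

View pics/c5.png

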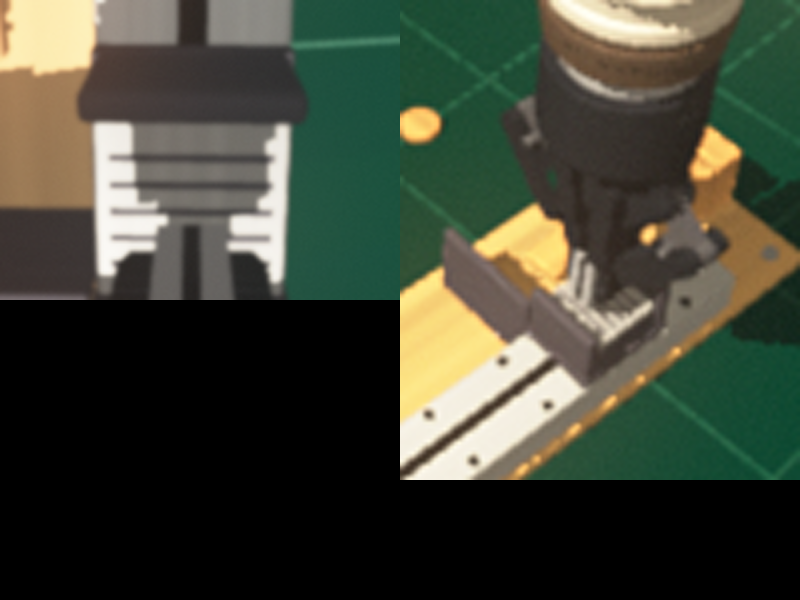

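The tips are now about at the tab: the wrist shadow meets the tip at (190,222), and in the scene view the tips stand between the cheeks near (597,298). The real tips are about 20 mm above the reported TCP. I'll probe the cheek here.

```bash
python3 -m crank '[{"gripper":0,"travel":[-3,0,0],"twist":[0,0,0]},{"gripper":0,"travel":[0,0,0],"twist":[0,0,0]}]'| grep -E "ee_pos|wrist"; python3 -m crank '[{"gripper":0,"travel":[-2,0,0],"twist":[0,0,0]},{"gripper":0,"travel":[0,0,0],"twist":[0,0,0]}]'| grep -E "ee_pos|wrist"
```

```text
ee_pos: [0.5394, 0.1913, 0.046]
wrist_force: [-0.1, 0.2, 0.8]
ee_pos: [0.5413, 0.1912, 0.0459]
wrist_force: [-1.3, 0.4, 0.0]
```

```bash
python3 -m crank '[{"gripper":0,"travel":[-1,0,0],"twist":[0,0,0]},{"gripper":0,"travel":[0,0,0],"twist":[0,0,0]}]'| grep -E "ee_pos|wrist"; python3 -m crank '[{"gripper":0,"travel":[-1,0,0],"twist":[0,0,0]},{"gripper":0,"travel":[0,0,0],"twist":[0,0,0]}]'| grep -E "ee_pos|wrist"
```

```text
ee_pos: [0.5422, 0.1911, 0.0459]
wrist_force: [-0.1, 1.1, -0.1]
ee_pos: [0.5432, 0.1911, 0.0459]
wrist_force: [0.3, -0.4, 0.2]
```

```bash
python3 -m crank '[{"gripper":0,"travel":[4,0,2],"twist":[0,0,0]},{"gripper":0,"travel":[0,0,2],"twist":[0,0,0]},{"gripper":0,"travel":[0,0,0],"twist":[0,0,0]}]'| grep -E "ee_pos|wrist"; python3 -m crank '[{"gripper":0,"travel":[0,0,3],"twist":[0,0,0]},{"gripper":0,"travel":[0,0,0],"twist":[0,0,0]}]'| grep -E "ee_pos|wrist"
```

```text
ee_pos: [0.5389, 0.1912, 0.0416]
wrist_force: [-0.8, 0.1, -1.1]
ee_pos: [0.539, 0.1912, 0.0386]
wrist_force: [0.8, -0.2, -0.3]
```

```bash
python3 - <<'E'
from h import *
o=bot.get_obs(); print(o['joint_efforts'].round(1),o['opening'],o['q'].round(2))
E
python3 -m crank '[{"gripper":0,"travel":[0,0,3],"twist":[0,0,0]},{"gripper":0,"travel":[0,0,0],"twist":[0,0,0]}]'| grep -E "ee_pos|wrist";  python3 - <<'E'
from h import *
o=bot.get_obs(); print(o['joint_efforts'].round(1))
im=shot('wrist','w6'); b=shot('scene','s3'); a=cv2.imread('pics/scene1.png')
u,v=317,244
c=np.zeros((600,800,3),np.uint8); c[:225,:300]=cv2.resize(im[150:270,180:340],(300,225),interpolation=cv2.INTER_CUBIC)
c[250:550,:300]=cv2.resize(a[v-35:v+25,u-30:u+30],(300,300),interpolation=cv2.INTER_CUBIC)
c[:600,305:795]=cv2.resize(b[v-42:v+18,u-24:u+25],(490,600),interpolation=cv2.INTER_CUBIC)
cv2.imwrite('pics/c6.png',c)
E
```

```text
[  0.  -55.3  46.5  -0.1  -0.   -0. ] -4.108879705978165e-05 [19.54  7.91 -4.48 77.65 -0.   22.84]
ee_pos: [0.539, 0.1912, 0.0356]
wrist_force: [0.4, -0.2, 0.7]
[ -0.  -55.3  46.5  -0.1  -0.    0. ]
```

View pics/c6.png

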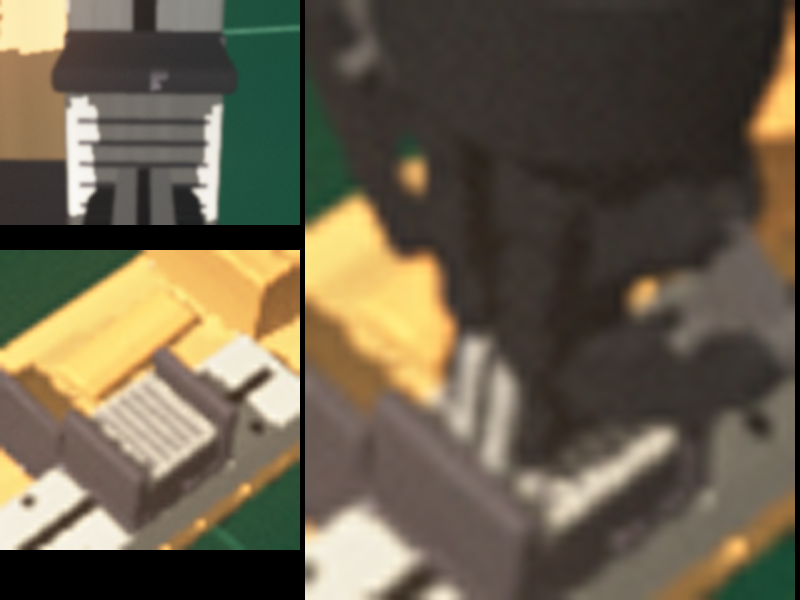

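The tips are behind the forward cheek, still not bearing on the tab, which is up as before. I'll continue down.

```bash
for k in a; do python3 -m crank '[{"gripper":0,"travel":[0,0,3],"twist":[0,0,0]},{"gripper":0,"travel":[0,0,0],"twist":[0,0,0]}]'| grep -E "ee_pos|wrist"; done; python3 -m crank '[{"gripper":0,"travel":[0,0,3],"twist":[0,0,0]},{"gripper":0,"travel":[0,0,0],"twist":[0,0,0]}]'| grep -E "ee_pos|wrist"
```

```text
ee_pos: [0.5394, 0.1914, 0.0331]
wrist_force: [0.2, 0.0, 3.6]
ee_pos: [0.5393, 0.1914, 0.0299]
wrist_force: [-0.5, 1.0, 3.7]
```

Contact: 3.6 N over 3 mm of travel, which matches the tab spring. I'll press on to the hard stop.

```bash
python3 -m crank '[{"gripper":0,"travel":[0,0,4],"twist":[0,0,0]},{"gripper":0,"travel":[0,0,2],"twist":[0,0,0]},{"gripper":0,"travel":[0,0,0],"twist":[0,0,0]}]'| grep -E "ee_pos|wrist"; python3 -m crank '[{"gripper":0,"travel":[0,0,2],"twist":[0,0,0]},{"gripper":0,"travel":[0,0,0],"twist":[0,0,0]}]'| grep -E "ee_pos|wrist"
```

```text
ee_pos: [0.5392, 0.1914, 0.0238]
wrist_force: [0.5, -0.0, 4.9]
ee_pos: [0.5392, 0.1914, 0.0219]
wrist_force: [-1.0, -0.2, 5.2]
```

```bash
python3 -m crank '[{"gripper":0,"travel":[0,0,2],"twist":[0,0,0]},{"gripper":0,"travel":[0,0,1],"twist":[0,0,0]},{"gripper":0,"travel":[0,0,0],"twist":[0,0,0]}]'| grep -E "ee_pos|wrist"; python3 -m crank '[{"gripper":0,"travel":[0,0,1],"twist":[0,0,0]},{"gripper":0,"travel":[0,0,0],"twist":[0,0,0]}]'| grep -E "ee_pos|wrist"
```

```text
ee_pos: [0.5403, 0.1914, 0.0208]
wrist_force: [-0.4, -1.6, 15.8]
ee_pos: [0.541, 0.1914, 0.0207]
wrist_force: [0.2, -2.8, 21.4]
```

The hard stop is reached. I'll ease off slightly, then slide about 51 mm along the rail.

```bash
python3 -m crank '[{"gripper":0,"travel":[0,0,-1.5],"twist":[0,0,0]},{"gripper":0,"travel":[0,0,0],"twist":[0,0,0]}]'| grep -E "ee_pos|wrist"; python3 -m crank '[{"gripper":0,"travel":[-5,0,0],"twist":[0,0,0]},{"gripper":0,"travel":[-5,0,0],"twist":[0,0,0]},{"gripper":0,"travel":[0,0,0],"twist":[0,0,0]}]'| grep -E "ee_pos|wrist"
```

```text
ee_pos: [0.5401, 0.1914, 0.0209]
wrist_force: [-0.2, -1.2, 13.7]
ee_pos: [0.5504, 0.1907, 0.0209]
wrist_force: [0.7, -1.4, 11.9]
```

```bash
python3 -m crank '[{"gripper":0,"travel":[-7,0,0],"twist":[0,0,0]},{"gripper":0,"travel":[-7,0,0],"twist":[0,0,0]},{"gripper":0,"travel":[-7,0,0],"twist":[0,0,0]},{"gripper":0,"travel":[-7,0,0],"twist":[0,0,0]},{"gripper":0,"travel":[-6,0,0],"twist":[0,0,0]},{"gripper":0,"travel":[-5,0,0],"twist":[0,0,0]},{"gripper":0,"travel":[0,0,0],"twist":[0,0,0]},{"gripper":0,"travel":[0,0,0],"twist":[0,0,0]}]'| grep -E "time|ee_pos|wrist"; python3 - <<'E'
from h import *
im=shot('wrist','w7'); b=shot('top','t3'); T=cal('top'); a=cv2.imread('pics/top1.png'); s=shot('scene','s4')
c=np.zeros((600,800,3),np.uint8)
c[:600,:330]=cv2.resize(a[140:240,150:205],(330,600),interpolation=cv2.INTER_CUBIC)
c[:300,340:790]=cv2.resize(s[180:290,240:405],(450,300),interpolation=cv2.INTER_CUBIC)
c[300:,340:740]=cv2.resize(im[120:300,140:380],(400,300),interpolation=cv2.INTER_CUBIC)
c[:600,:330]=cv2.resize(b[140:240,150:205],(330,600),interpolation=cv2.INTER_CUBIC)
cv2.imwrite('pics/c7.png',c)
S=cal('scene'); q=lambda p:(340+(proj(S,p)[0]-240)*2.727,(proj(S,p)[1]-180)*2.727)
u=np.array([.9982,-.0593,0])
C=cal('wrist'); w=lambda p:(340+(proj(C,p)[0]-140)*1.667,300+(proj(C,p)[1]-120)*1.667)
for d in (.042,.05,.058):
  cc=np.array([.529,.1915,0])+u*d
  print(d,'scene rear-cheek inner top centre', np.round(q(cc-u*.022+[0,0,.076])), 'front', np.round(q(cc+u*.022+[0,0,.076])),'wrist rear',np.round(w(cc-u*.022+[0,0,.076])))
E
```

```text
time: 17.62
ee_pos: [0.5891, 0.1882, 0.0208]
wrist_force: [0.4, -2.3, 12.5]
0.042 scene rear-cheek inner top centre [532. 181.] front [488. 213.] wrist rear [531. 418.]
0.05 scene rear-cheek inner top centre [525. 187.] front [480. 219.] wrist rear [531. 450.]
0.058 scene rear-cheek inner top centre [517. 192.] front [472. 225.] wrist rear [531. 481.]
```

View pics/c7.png

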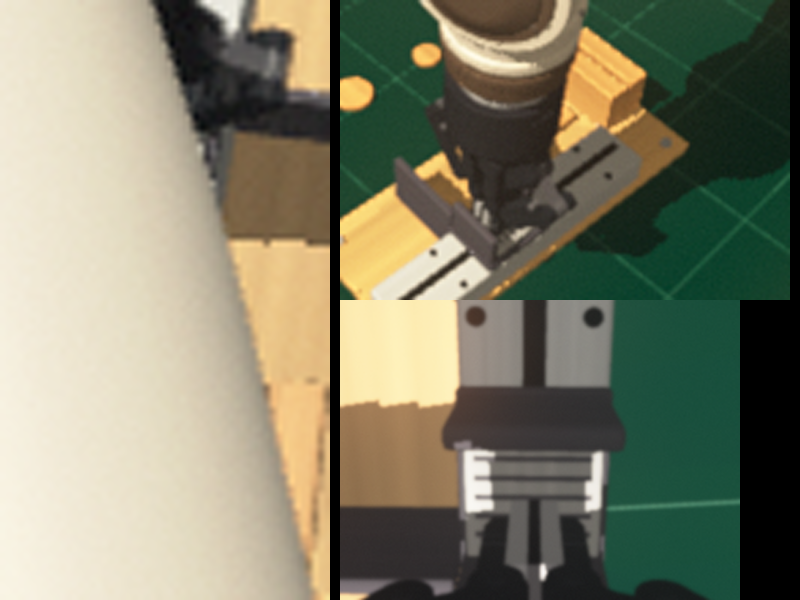

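The stop has moved with the finger. In the wrist view the rear cheek's inner top edge is at v≈450, exactly as predicted for 50 mm. Now I'll lift straight up.

```bash
python3 -m crank '[{"gripper":0,"travel":[0,0,-5],"twist":[0,0,0]},{"gripper":0,"travel":[0,0,-7],"twist":[0,0,0]},{"gripper":0,"travel":[0,0,-8],"twist":[0,0,0]},{"gripper":0,"travel":[0,0,-20],"twist":[0,0,0]},{"gripper":0,"travel":[0,0,-30],"twist":[0,0,0]},{"gripper":0,"travel":[0,0,-30],"twist":[0,0,0]},{"gripper":0,"travel":[0,0,-20],"twist":[0,0,0]},{"gripper":0,"travel":[20,30,0],"twist":[0,0,0]},{"gripper":0,"travel":[0,0,0],"twist":[0,0,0]},{"gripper":0,"travel":[0,0,0],"twist":[0,0,0]}]'| grep -E "time|ee_pos|wrist"; python3 - <<'E'
from h import *
im=shot('wrist','w8'); s=shot('scene','s5')
c=np.zeros((600,800,3),np.uint8); k=180,300
c[:364,:500]=cv2.resize(s[180:300,240:405],(500,364),interpolation=cv2.INTER_CUBIC)
c[364:,:314]=cv2.resize(im,(314,236),interpolation=cv2.INTER_AREA)
c[364:,320:720]=cv2.resize(im[100:240,140:377],(400,236),interpolation=cv2.INTER_CUBIC)
cv2.imwrite('pics/c8.png',c)
S=cal('scene');C=cal('wrist');u=np.array([.9982,-.0593,0])
for d in (.045,.05,.055):
  p=np.array([.529,.1915,.066])+u*d; a=proj(S,p);b=proj(C,p); print(d,'scene',((a-[240,180])*3.03).round(),'wrist crop',(320+(b[0]-140)*1.688).round(),(364+(b[1]-100)*1.688).round(), 'tab down:',((proj(S,p-[0,0,.013])-[240,180])*3.03).round())
E
```

```text
time: 19.02
ee_pos: [0.5696, 0.2195, 0.1389]
wrist_force: [0.0, -0.2, -0.6]
0.045 scene [185. 230.] wrist crop 453.0 532.0 tab down: [184. 241.]
0.05 scene [180. 234.] wrist crop 453.0 542.0 tab down: [179. 245.]
0.055 scene [174. 238.] wrist crop 453.0 552.0 tab down: [173. 249.]
```

View pics/c8.png

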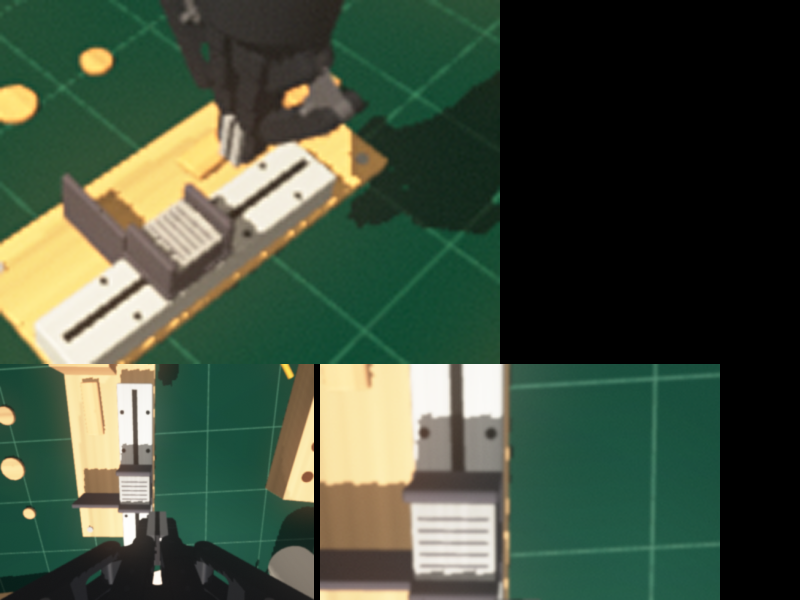

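The tab is fully up: its centre is at about (181,233) in the scene crop and (453,541) in the wrist crop, as predicted for the next notch. The gripper is clear.

```bash
python3 -c "from workcell import bot; print(bot.job_done())"
```

```text
the job is handed in; nothing more can be done
None
```

The flat-plate jig's stop is now one notch further from the saw guide (0.10), with its tab up; the round-post jig was left alone, and the job was handed in at about 19 s of the 29 s allowed.

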